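Hold the reference probe centred in the ring sensor

ROBOT

A 6-joint arm with a two-finger parallel gripper is mounted at the origin on a cart in front of the work surface, level with it; the furniture and walls round the work are solid. World frame = base frame: x ahead of the robot, y to its left, z up, the work surface at z = 0. Lengths are in m, angles in rad, forces in N, time in s.
With the tool pointing down it reaches from about 0.375 to 0.9 m from the base axis. Payload 3.1 kg.
Tool frame: the origin (TCP) lies midway between the tips of the shut fingers; the grasp point (between the pads) lies robot.grip_depth behind it (robot.grip_depth is the distance from the TCP to the grasp point, in m); z points along the fingers, y is the line along which they close (so a half turn about z gives the same grasp; the last joint's range is limited). The gripper opens to 87 mm and grips with 3 to 60 N. Pads are 19 mm wide; open, the fingers measure 117 mm over their backs; the gripper's body (75 mm by 190 mm) begins 51 mm behind the grasp point.
Start: joints at [-1.47, 0.527, 1.433, -0, 1.181, -0.178], TCP at [0.173, -0.601, 0.19] pointing down, gripper open.
Joint ranges: [-3.08, 3.08], [-0.75, 2.2], [0.22, 2.44], [-1.43, 4.57], [0, 2.65], [-2.85, 2.85]. Speed limits (rad/s): [2.79, 2.79, 3.14, 3.14, 3.14, 3.14].

INTERFACE

Orientations are given as a unit quaternion [x, y, z, w].
In Python, from rig import robot, viewer, monitor gives the robot as it stands (robot), with the cameras (viewer) and the readings (monitor).
- The arm moves only by the shell command python3 nudge.py 'ROWS' [OPENING] [FORCE]. ROWS is a JSON list of rows, 1 to 20 of them, each of 4 numbers: dx, dy, dz in m, then a turn about the tool's z in rad; each row shifts and turns the commanded pose from where the row before left it, along the tool's axes as they then stand; what a row does not reach is not made up. A row lasts 1/12 s, in which the tool goes at most 0.0417 m and 0.125 rad, less where a joint would pass 70% of its speed; a pose out of reach is approached as far as the arm can. OPENING is the finger opening in m, set as the command begins (- or left out keeps the last). The fingers move at their own pace and stop on an object; FORCE is the grip in N (left out, the last holds). Time passes only in rows, so rows that do not move let the fingers close. It prints the time, the measured TCP pose, the force, the opening and the grip force at its end.
- monitor.get_obs(): the state, without advancing time (a new reading comes with each control period).
- viewer.camera(name): name is "scene" or "top" or "wrist"; returns a dict with "img" (420x560x3 uint8, red, green, blue), "fx", "fy", "cx", "cy" (pixels), "xyz" and "attitude" of the camera in the world. Camera axes: x right, y down, z forward; pixel columns grow to the right and rows downward; lengths in m; the calibration is good to about 2 mm. A picture is of the moment at which its call begins. There is no depth.
- robot.hand_in(): hands the job in; it is judged then, once.
The state is a dict: "time": time; "q": joint angles; "joint_velocities": joint speeds; "joint_torque": joint torques, N m; "position": TCP position; "tool_rot": TCP orientation; "ft_force": force on the tool from outside, world axes, zero at the start; "moment": the same for the moment, N m; "grip_width": finger opening in m; "grip_force": force on a finger pad.
Only numpy, scipy, OpenCV 4.12 (cv2) and the standard library are available. Lean on these libraries where they do the work, as an engineer would, in place of code of your own. Each camera call takes 0.05 s, during which the arm holds its last target. There are 200 camera calls.

TASK

Swing the steel dust cover of the blue ring sensor fully aside by its orange knob, then take the probe by its yellow handle out of its black holder and lower its steel rod down through the middle of the sensor's hole, never letting the probe touch the sensor or its cover, until the red mark is level with the top face of the ring. Finish while still holding it there for the reading: gripped, still, upright and centred in the hole, touching only the gripper. Leave the relay, the black tape and the green terminal block where they are.

Things in the scene. Friction and masses are not known exactly. Their poses are not given: they have to be found in the camera images.
- sensor: Ring sensor on a grey stand, fixed. Origin on the bench under the centre of its hole, z up. Blue ring, outside 60 mm, vertical through hole 22 mm in diameter, from 70 to 100 mm above the bench; below it free space down to a 10 mm base plate (x -40 to 64, y -40 to 40 mm). Grey column behind the ring, x 32 to 62, y -23 to 23 mm, 100 mm high.
- bore_top (a point): Centre of the sensor's hole in the top face of the ring, 100 mm above the bench; axes as the sensor's.
- cover_pivot (a point): Pivot of the dust cover on the column, 45 mm along the sensor's +x from the hole axis, 104 mm above the bench.
- cover_knob (a point): Centre of the top of the dust cover's orange knob: an upright pin 12 mm in diameter that stands 28 mm above the steel cover plate (plate top 107 mm, knob top 135 mm above the bench), 73 mm from the pivot.
- cover (a joint): Angle of the dust cover, a level steel plate with a 36 mm disc. 0 = closed over the hole (knob at the sensor's -x from the pivot); grows counter-clockwise seen from above up to its stop at 1.75 rad, fully aside. Light friction (about 0.03 N m); it stays where it is left.
- holder: Black round holder for the probe, fixed to the bench: base 80 mm in diameter and 8 mm thick, tube 30 mm in diameter at the top, 108 mm high, with a vertical 14 mm hole. Origin on the bench under its centre.
- probe: Probe, 70 g or so, 150 mm long: straight steel rod 8 mm in diameter and 100 mm long, then a round yellow handle 20 mm in diameter and 50 mm long on top, with a flat shoulder. Origin at the rod's free lower end, z along the rod to the handle. At the start it stands upright in the holder, rod down, the handle's shoulder resting on the tube's rim.
- probe_mark (a point): Middle of the red band (4 mm wide) on the probe's rod, 60 mm above the rod's lower end.
- probe_handle (a point): Middle of the probe's yellow handle, 125 mm above the rod's lower end.
- relay_1: Bystander: beige relay, 52x28x31 mm, loose on the bench. Origin at its underside.
- tape_black: Bystander: small roll of black tape, 51x48x19 mm, loose on the bench. Origin at its underside.
- terminal_2: Bystander: green terminal block, 47x12x39 mm, loose on the bench. Origin at its underside.

How it is judged:
On the way, in this order (a step that is already met when the one before it is completed fails the run):
1. the dust cover is swung aside (value of joint cover above 1.3 rad), for 0.2 s.
2. the probe is lifted out of its holder in the gripper (height (world z) of probe above 0.115 m and contact force between the fingers and probe above 2 N), for 0.2 s.
At the end, for the whole second after the job is handed in: Cover past 1.3 rad; gripped probe hangs still (10 mm/s) in the hole, untouched by the sensor (0.3 N): red mark within 7 mm of the ring top's height and 3.5 mm of the axis, rod end within 5 mm of the axis, tilt under 0.08 rad; bystanders within 15 mm of their places (value of joint cover above 1.3 rad and horizontal distance between probe_mark and bore_top below 0.0035 m and horizontal distance between probe and bore_top below 0.005 m and z of probe_mark in the frame of bore_top between -0.007 and 0.007 m and angle between probe's own z axis and vertical below 0.08 rad and contact force between the fingers and probe above 2 N and contact force between probe and sensor below 0.3 N and linear speed of probe below 0.01 m/s and distance of each of relay_1, tape_black, terminal_2 from where it was at the start of the episode below 0.015 m); the arm keeps its last pose, push and grip.
It fails at once if the probe touches the sensor or its cover (0.3 N) (contact force between probe and sensor above 0.3 N).
It fails at once if the relay is disturbed (15 mm) (distance of relay_1 from where it was at the start of the episode above 0.015 m).
It fails at once if the black tape is disturbed (15 mm) (distance of tape_black from where it was at the start of the episode above 0.015 m).
It fails at once if the terminal block is disturbed (15 mm) (distance of terminal_2 from where it was at the start of the episode above 0.015 m).
It also fails if it takes over 54 s, if anything falls off the work surface, if the arm or the gripper's body presses on something with over 40 N, if the wrist force passes 120 N, or if a joint passes its speed limit or range.

## Working session

There is one attempt and no reset: what is moved stays moved. The work goes in short steps, Python scripts to look and compute and a shell command to move; the robot and the scene stay as the last step left them, time stands still between calls to the robot, and variables do not carry over. Pictures are saved under pics/ and viewed, at most 10 in all, crops included, and the job is handed in when it is done.

```bash
ls; mkdir -p pics
cat > h.py <<'E'
import numpy as np, cv2
from scipy.spatial.transform import Rotation as R
from rig import robot, viewer, monitor
def cam(n):
    c=viewer.camera(n); return c
def save(c,f,box=None,s=1):
    im=c["img"]
    if box: im=im[box[1]:box[3],box[0]:box[2]]
    im=cv2.resize(im,None,fx=s,fy=s,interpolation=cv2.INTER_CUBIC)
    cv2.imwrite(f,im[:,:,::-1])
def rot(c):
    a=np.array(c["attitude"],float)
    return a if a.shape==(3,3) else R.from_quat(a).as_matrix()
def ray(c,u,v):
    d=rot(c)@np.array([(u-c["cx"])/c["fx"],(v-c["cy"])/c["fy"],1]); return np.array(c["xyz"]),d/np.linalg.norm(d)
def onz(c,u,v,z):
    o,d=ray(c,u,v); return o+d*(z-o[2])/d[2]
def tri(rs):
    A=sum(np.eye(3)-np.outer(d,d) for o,d in rs); b=sum((np.eye(3)-np.outer(d,d))@o for o,d in rs)
    p=np.linalg.solve(A,b); return p,[np.linalg.norm(np.cross(p-o,d)) for o,d in rs]
def proj(c,p):
    q=rot(c).T@(np.array(p)-c["xyz"]); return [c["fx"]*q[0]/q[2]+c["cx"],c["fy"]*q[1]/q[2]+c["cy"]]
E
python3 - <<'E'
from h import *
import pickle
for n in("scene","top"):
    c=cam(n); pickle.dump(c,open(n+".pkl","wb")); print(n,c["xyz"],c["attitude"],c["fx"],c["cx"],c["cy"]); save(c,f"pics/{n}0.png",s=1.4)
o=monitor.get_obs(); print(o["position"],o["tool_rot"],robot.grip_depth,o["time"])
E
```

```text
nudge.py
pics
rig.py
scene [0.07458497 1.08285353 0.72198977] [-0.18336121  0.83505329 -0.50793142  0.1052157 ] 513.7919280722549 268.24900337458007 214.84106495146986
top [0.29925395 0.03701938 1.23899118] [ 0.73062969 -0.67280321  0.07960118 -0.08473336] 452.2971893249501 277.4065915866869 202.4470176856101
[ 0.17254473 -0.59995954  0.18890065] [ 9.90227460e-01  1.39458420e-01  2.06788584e-05 -9.62045765e-04] 0.0187 0.1
```

View pics/scene0.png

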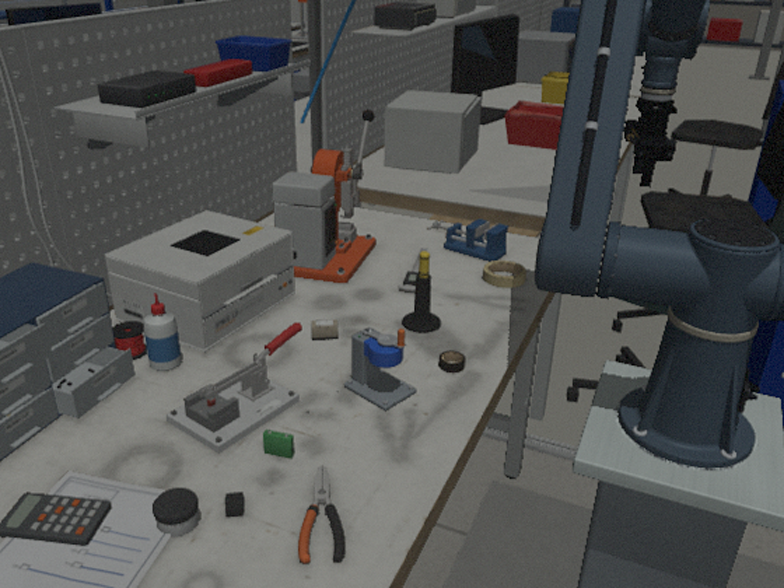

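View pics/top0.png

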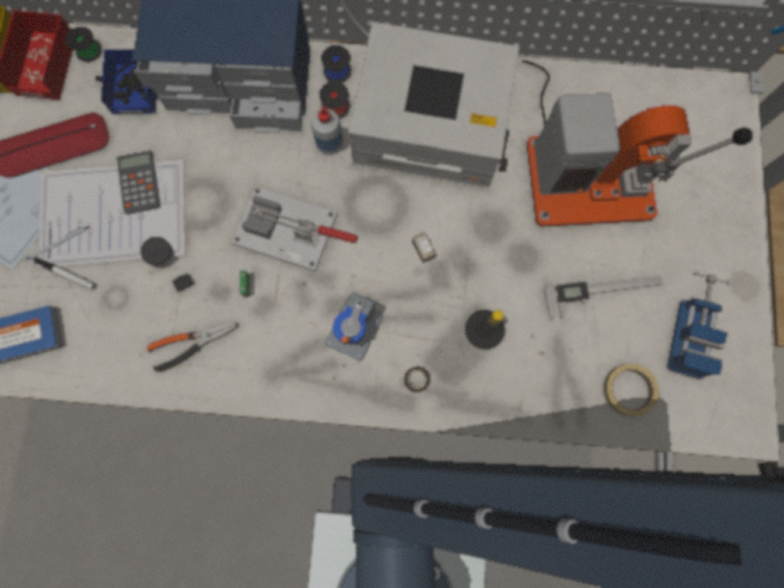

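The scene picture shows the sensor ring near (383,350), the knob near (401,337) and the yellow handle top near (424,254). The top picture has the ring near (350,325), the knob at (347,339) and the handle at (497,316). Both are at 1.4x. Next I'll enlarge the saved pictures.

Run:
```python
from h import *
import pickle
S=pickle.load(open("scene.pkl","rb"));T=pickle.load(open("top.pkl","rb"))
def cr(c,x,y,w,h,s): return cv2.resize(c["img"][y:y+h,x:x+w],None,fx=s,fy=s,interpolation=cv2.INTER_CUBIC)
a=np.hstack([cr(S,245,225,60,60,6.5),cr(S,280,175,60,60,6.5)]);b=np.hstack([cr(T,225,200,60,32+0,6.5),cr(T,325,205,60,32,6.5)])
b=np.hstack([cr(T,230,205,45,45,390/45),cr(T,330,205,45,45,390/45)])
m=np.vstack([a,b]); m=cv2.resize(m,None,fx=600/780,fy=600/780); print(m.shape)
cv2.imwrite("pics/m1.png",m[:,:,::-1])
k=tri([ray(S,401/1.4,331/1.4),ray(T,347/1.4,339/1.4)]);print("knob",k)
print("handle",tri([ray(S,424/1.4,254/1.4),ray(T,497/1.4,316/1.4)]))
print("ring",onz(T,350/1.4,325/1.4,.1),onz(S,383/1.4,350/1.4,.1))
for n,u,v in(("relay",424,247),("tape",417,379),("term",245,283)):print(n,onz(T,u/1.4,v/1.4,.02))
print("column",onz(T,362/1.4,305/1.4,.1))
print("wristcam"); c=cam("wrist"); print(c["xyz"],rot(c),c["fx"]); o=monitor.get_obs(); print(R.from_quat(o["tool_rot"]).as_matrix(),o["position"])
```

```text
(600, 600, 3)
knob (array([0.45671856, 0.1209708 , 0.12739197]), [np.float64(0.0009722318341623896), np.float64(0.0009722318341624164)])
handle (array([ 0.51549675, -0.13738485,  0.15254607]), [np.float64(0.0016028946833151348), np.float64(0.0016028946833151283)])
ring [0.48561976 0.11979575 0.1       ] [0.4780728  0.14772849 0.1       ]
relay [ 0.66858808 -0.00713161  0.02      ]
tape [ 0.40532799 -0.01194595  0.02      ]
term [0.56528882 0.34061191 0.02      ]
column [0.5243792  0.10142999 0.1       ]
wristcam
[ 0.23738899 -0.5818641   0.38426681] [[ 0.27527472 -0.93072202 -0.2407911 ]
 [-0.96136363 -0.26700795 -0.06698306]
 [-0.00195053  0.24992654 -0.96826284]] 368.1163439696255
[[ 9.61109370e-01  2.76167978e-01 -1.64395417e-04]
 [ 2.76167845e-01 -9.61107883e-01  1.72006251e-03]
 [ 3.17024455e-04 -1.69856892e-03 -9.99998507e-01]] [ 0.17256085 -0.60005121  0.18897535]
```

View pics/m1.png

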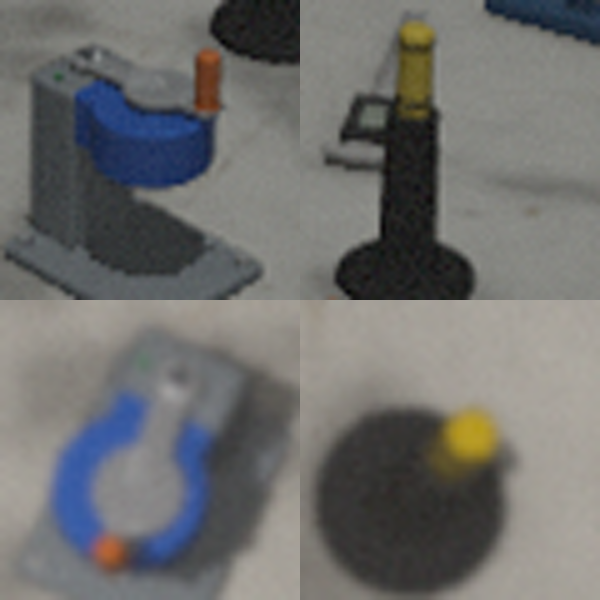

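The crops show the following, in source pixels:

| Point | Scene | Top |
|---|---|---|
| Knob top | (286.6, 235.8) | (246, 243) |
| Handle top | (303.2, 181.4) | (355.8, 225) |
| Pivot | – | (256.5, 216.3) |
| Disc centre | – | (250.7, 233.5) |

I'll fly over with the wrist camera next.

```bash
python3 - <<'E'
from h import *
import pickle
S=pickle.load(open("scene.pkl","rb"));T=pickle.load(open("top.pkl","rb"))
print("knob",tri([ray(S,286.6,235.8),ray(T,246,243.1)]))
print("handle",tri([ray(S,303.2,181.4),ray(T,355.8,225)]))
p=onz(T,256.5,216.3,.11);d=onz(T,250.7,233.5,.107);k=onz(T,246,243,.135);print("pivot",p,"disc",d,"knob",k,np.linalg.norm((p-k)[:2]),np.linalg.norm((p-d)[:2]))
E
python3 nudge.py '[[0.02,-0.025,-0.004,0],[0.025,-0.029,-0.004,0],[0.025,-0.029,-0.004,0],[0.025,-0.029,-0.004,0],[0.025,-0.029,-0.004,0],[0.025,-0.029,-0.004,0],[0.025,-0.029,-0.004,0],[0.025,-0.029,-0.004,0],[0.025,-0.029,-0.004,0],[0.025,-0.029,-0.004,0],[0.025,-0.029,-0.004,0],[0.025,-0.029,0,0],[0.025,-0.029,0,0],[0.025,-0.029,0,0],[0.025,-0.029,0,0],[0.025,-0.029,0,0],[0.025,-0.029,0,0],[0.025,-0.029,0,0],[0.02,-0.025,0,0],[0.015,-0.02,0,0]]' 0.05 5
```

```text
knob (array([0.45398841, 0.12516082, 0.13176248]), [np.float64(0.0016177388995491804), np.float64(0.0016177388995492555)])
handle (array([ 0.51649567, -0.13966642,  0.15177191]), [np.float64(0.0004917181633763053), np.float64(0.0004917181633762468)])
pivot [0.52599391 0.10649156 0.11      ] disc [0.48116025 0.11718832 0.107     ] knob [0.45222025 0.12445231 0.135     ] 0.07592852567128312 0.04609205130614042
time: 1.82
position: [0.4791, 0.0756, 0.2337]
tool_rot: [0.99, 0.14, 0.0, -0.0]
ft_force: [0.7, -0.5, -0.1]
grip_width: 0.0499
grip_force: 0.0
```

```bash
python3 nudge.py '[[0,0,0,-0.12],[0,0,0,-0.12],[0,0,0,-0.12],[0,0,0,-0.12],[0,0,0,-0.1],[0,0,0,0]]'
python3 - <<'E'
from h import *
import pickle
c=cam("wrist"); pickle.dump(c,open("w1.pkl","wb")); save(c,"pics/w1.png",s=1.4); o=monitor.get_obs(); print(o["position"],o["q"])
print(R.from_quat(o["tool_rot"]).as_matrix().round(3))
E
```

```text
time: 2.32
position: [0.4781, 0.0731, 0.2335]
tool_rot: [0.909, 0.418, -0.0, -0.0]
ft_force: [-0.1, 0.5, -0.4]
grip_width: 0.05
grip_force: 0.0
[0.47823937 0.07306612 0.23356405] [-7.99051027e-02  2.80694739e-01  1.72127012e+00  1.98367831e-05
  1.14013951e+00  6.33122622e-01]
[[ 0.654  0.756 -0.001]
 [ 0.756 -0.654  0.   ]
 [-0.    -0.    -1.   ]]
```

View pics/w1.png

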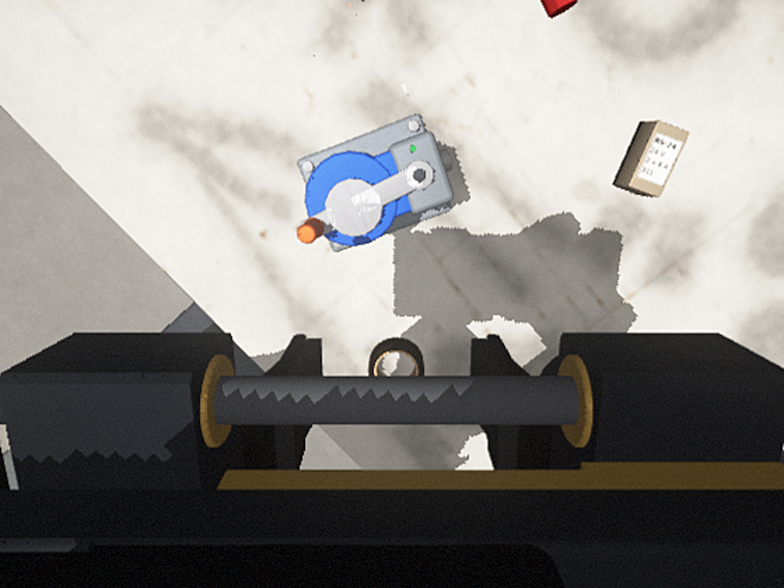

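The turn sign is opposite to what I assumed: negative turns counter-clockwise. The wrist picture (1.4x) shows the knob top at about (306,233), the disc centre at (353,207), the pivot screw at (420,174), and the tape at (395,362) below the gripper. Next I'll triangulate and turn the tool to lie along the sensor's x.

```bash
python3 - <<'E'
from h import *
import pickle
S=pickle.load(open("scene.pkl","rb"));T=pickle.load(open("top.pkl","rb"));W=pickle.load(open("w1.pkl","rb"))
r=[ray(S,286.6,235.8),ray(T,246,243.1),ray(W,306/1.4,233/1.4)]
k,e=tri(r);print("knob",k,e)
d=tri([ray(T,250.7,233.5),ray(W,353/1.4,207/1.4)]);p=tri([ray(T,256.5,216.3),ray(W,420/1.4,174/1.4)]);print("disc",d,"piv",p)
dw=onz(W,353/1.4,207/1.4,.107);pw=onz(W,420/1.4,174/1.4,.11);kw=onz(W,306/1.4,233/1.4,.135);print(dw,pw,kw,np.linalg.norm((pw-kw)[:2]),np.linalg.norm((pw-dw)[:2]))
print(np.arctan2(*(pw-kw)[1::-1]))
E
python3 nudge.py '[[0,0,0,0.12],[0,0,0,0.12],[0,0,0,0.12],[0,0,0,0.12],[0,0,0,0.12],[0,0,0,0.12],[0,0,0,0.12],[0,0,0,0.12],[0,0,0,0.12],[0,0,0,0.03],[0,0,0,0]]'
```

```text
knob [0.45408317 0.12544875 0.13177471] [np.float64(0.0014513726175397785), np.float64(0.001807762667388984), np.float64(0.00048201592299539737)]
disc (array([0.48158751, 0.11809508, 0.10313328]), [np.float64(0.0006618790774257518), np.float64(0.0006618790774257558)]) piv (array([0.52629865, 0.10684891, 0.10778665]), [np.float64(0.0002612352542066418), np.float64(0.000261235254206582)])
[0.48187113 0.11879544 0.107     ] [0.52613245 0.10719185 0.11      ] [0.4550828  0.12584032 0.135     ] 0.07345622944641997 0.04575703997810201
-0.256681092727848
time: 3.28
position: [0.4784, 0.073, 0.2337]
tool_rot: [0.992, -0.126, -0.0, -0.0]
ft_force: [0.2, -0.1, 0.4]
grip_width: 0.05
grip_force: 0.0
```

```bash
python3 nudge.py '[[-0.012,-0.015,0.015,0],[-0.012,-0.015,0.02,0],[-0.012,-0.015,0.02,0],[0,0,0.02,0],[0,0,0,0],[0,0,0,0]]'
python3 - <<'E'
from h import *
o=monitor.get_obs();M=R.from_quat(o["tool_rot"]).as_matrix();print(M.T@(np.array([.4546,.1256,.1135])-o["position"]))
E
```

```text
time: 3.78
position: [0.4542, 0.1255, 0.1583]
tool_rot: [0.992, -0.125, -0.001, 0.0]
ft_force: [0.9, -0.4, 0.4]
grip_width: 0.0499
grip_force: 0.0
[ 0.00046623 -0.00021085  0.04476517]
```

```bash
python3 nudge.py '[[0,0,0.015,0],[0,0,0.015,0],[0,0,0.014,0],[0,0,0,0]]' && python3 nudge.py '[[0,0,0,0],[0,0,0,0],[0,0,0,0],[0,0,0,0],[0,0,0,0],[0,0,0,0],[0,0,0,0]]' 0.0 5
```

```text
time: 4.12
position: [0.4547, 0.1249, 0.1142]
tool_rot: [0.992, -0.125, -0.001, 0.0]
ft_force: [-0.9, -0.3, -0.4]
grip_width: 0.05
grip_force: 0.0
time: 4.7
position: [0.4549, 0.1255, 0.115]
tool_rot: [0.992, -0.125, 0.0, -0.0]
ft_force: [-0.9, -0.3, 0.3]
grip_width: 0.0114
grip_force: 0.0
```

```bash
python3 nudge.py '[[0,0,0,0],[0,0,0,0],[0,0,0,0]]'
```

```text
time: 4.95
position: [0.4547, 0.1255, 0.1147]
tool_rot: [0.992, -0.125, -0.0, 0.0]
ft_force: [0.2, 0.1, 0.1]
grip_width: 0.0011
grip_force: 0.0
```

The fingers closed without holding the knob, so I'll look again.

Run:
```python
from h import *
import pickle
a=cam("wrist");b=cam("scene");t=cam("top")
pickle.dump((a,b,t),open("n2.pkl","wb"))
A=cv2.resize(a["img"],(400,300));B=cv2.resize(b["img"][205:280,245:345],(400,300),interpolation=cv2.INTER_CUBIC)
A2=cv2.resize(a["img"][150:300,180:380],(400,300),interpolation=cv2.INTER_CUBIC);T=cv2.resize(t["img"][195:270,210:310],(400,300),interpolation=cv2.INTER_CUBIC)
cv2.imwrite("pics/m2.png",np.vstack([np.hstack([A,B]),np.hstack([A2,T])])[:,:,::-1])
print(proj(a,[.4546,.1256,.135]),proj(b,[.4546,.1256,.135]),proj(b,[.4547,.1255,.1147]))
```

```text
[np.float64(281.79609158174407), np.float64(249.74986487116593)] [np.float64(287.00694456377494), np.float64(234.7558185213761)] [np.float64(286.7440933855416), np.float64(242.32281459302382)]
```

View pics/m2.png

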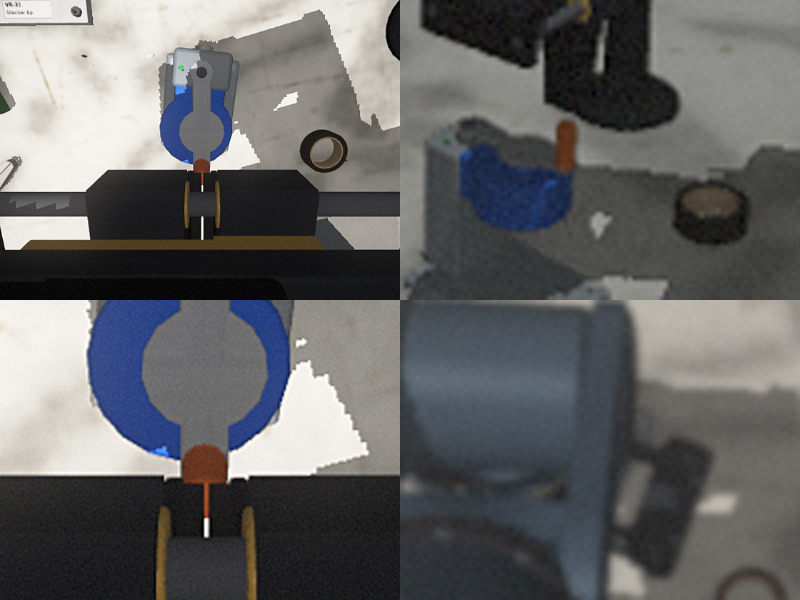

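In the scene crop the fingertips seem to end above the knob top. I'll check the tip projection against the pictures with a brighter enlarged crop.

Run:
```python
from h import *
import pickle
a,b,t=pickle.load(open("n2.pkl","rb")); S=pickle.load(open("scene.pkl","rb"))
print("start tip",proj(S,[.1726,-.6,.189]))
for z in(.115,.125,.135,.145,.155): print(z,proj(b,[.4547,.1255,z]),proj(a,[.4547,.1255,z]))
im=lambda c,x,y,w,h,W,H:cv2.resize(cv2.convertScaleAbs(c["img"][y:y+h,x:x+w],alpha=1.0,beta=0),(W,H),interpolation=cv2.INTER_CUBIC)
g=lambda m:(255*(m/255.)**.45).astype(np.uint8)
B=g(im(b,260,200,50,60,400,480));A=g(im(S,435,90,50,60,400,480))
cv2.imwrite("pics/m3.png",np.hstack([B,A])[:,:,::-1])
```

```text
start tip [np.float64(455.83811298223384), np.float64(137.28584443167412)]
0.115 [np.float64(286.74760398413054), np.float64(242.21143185758103)] [np.float64(282.01802394379484), np.float64(236.55661975640442)]
0.125 [np.float64(286.8650923333056), np.float64(238.4838129395592)] [np.float64(281.98005580335285), np.float64(242.72033275413804)]
0.135 [np.float64(286.98349739261795), np.float64(234.72710904354636)] [np.float64(281.93814428064866), np.float64(249.52421080133826)]
0.145 [np.float64(287.10282993312), np.float64(230.9409784303025)] [np.float64(281.8916413841181), np.float64(257.0734482525554)]
0.155 [np.float64(287.22310089526985), np.float64(227.1250739857669)] [np.float64(281.8397489210739), np.float64(265.4976229744646)]
```

View pics/m3.png

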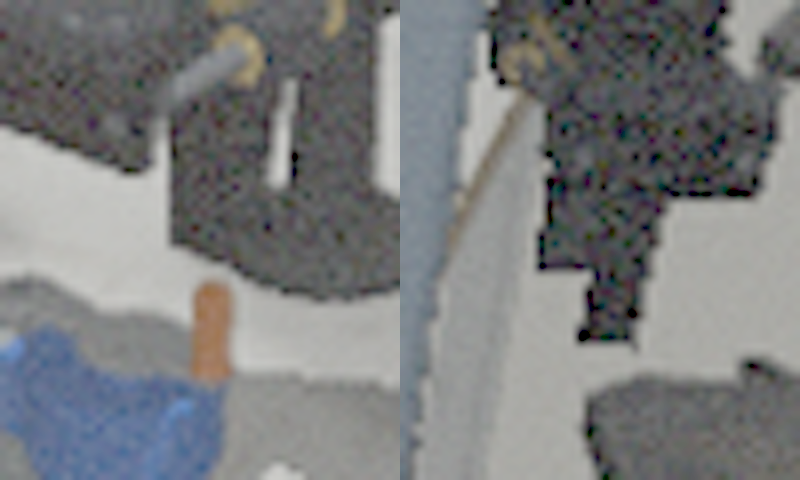

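In both pictures, and in w1's finger spacing, the visible fingertips lie about 30 mm above the reported TCP. In the left crop the tip bottom is at px row 230, above the knob top at row 235, which is why the grasp missed. I'll reopen, go down in small steps while watching the force, and close again.

```bash
python3 nudge.py '[[0,0,0,0],[0,0,0,0],[0,0,0,0],[0,0,0,0],[0,0,0,0],[0,0,0,0]]' 0.05 5; python3 nudge.py '[[0,0,0.008,0],[0,0,0.008,0],[0,0,0,0]]'; python3 nudge.py '[[0,0,0.004,0],[0,0,0.003,0],[0,0,0,0]]'; python3 nudge.py '[[0,0,0,0],[0,0,0,0],[0,0,0,0],[0,0,0,0],[0,0,0,0],[0,0,0,0],[0,0,0,0],[0,0,0,0],[0,0,0,0]]' 0.0 5
```

```text
time: 5.6
position: [0.4548, 0.1255, 0.1148]
tool_rot: [0.992, -0.125, 0.0, -0.0]
ft_force: [-0.2, -0.3, 0.7]
grip_width: 0.0325
grip_force: 0.0
time: 5.85
position: [0.4533, 0.1254, 0.0971]
tool_rot: [0.992, -0.125, -0.002, 0.0]
ft_force: [-0.8, -0.1, 0.4]
grip_width: 0.0478
grip_force: 0.0
time: 6.1
position: [0.4543, 0.1255, 0.091]
tool_rot: [0.992, -0.125, -0.001, 0.0]
ft_force: [-0.0, -0.3, 0.5]
grip_width: 0.0498
grip_force: 0.0
time: 6.85
position: [0.4548, 0.1255, 0.0918]
tool_rot: [0.992, -0.125, 0.0, -0.0]
ft_force: [-0.1, -1.3, 0.7]
grip_width: 0.0112
grip_force: 5.0
```

Gripped at 5 N on an 11 mm width. Now I'll swing along the arc (r = 73 mm, 0.12 rad per row), checking halfway.

```bash
python3 nudge.py '[[0.0005,0.0087,0,-0.12],[0.0005,0.0087,0,-0.12],[0.0005,0.0087,0,-0.12],[0.0005,0.0087,0,-0.12],[0.0005,0.0087,0,-0.12],[0.0005,0.0087,0,-0.12],[0,0,0,0]]'
python3 - <<'E'
from h import *
o=monitor.get_obs();M=R.from_quat(o["tool_rot"]).as_matrix();v=o["position"][:2]-np.array([.5262,.107]);print(np.linalg.norm(v),np.arctan2(v[1],v[0])%(2*np.pi)-(np.pi-.2567),np.arctan2(M[1,0],M[0,0]))
E
```

```text
time: 7.43
position: [0.4611, 0.0735, 0.0918]
tool_rot: [0.972, 0.233, 0.0, 0.0]
ft_force: [1.1, -0.1, 0.7]
grip_width: 0.0111
grip_force: 5.0
0.07323546214185737 0.7316774194828133 0.47064455765831054
```

```bash
python3 nudge.py '[[0.0005,0.0087,0,-0.12],[0.0005,0.0087,0,-0.12],[0.0005,0.0087,0,-0.12],[0.0005,0.0087,0,-0.12],[0.0005,0.0087,0,-0.12],[0.0005,0.0087,0,-0.12],[0.0005,0.0087,0,-0.12],[0.0002,0.0058,0,-0.08],[0,0,0,0],[0,0,0,0]]'
python3 - <<'E'
from h import *
o=monitor.get_obs();M=R.from_quat(o["tool_rot"]).as_matrix();v=o["position"][:2]-np.array([.5262,.107]);print(np.linalg.norm(v),np.arctan2(v[1],v[0])%(2*np.pi)-(np.pi-.2567),np.arctan2(M[1,0],M[0,0]),o["q"])
E
```

```text
time: 8.27
position: [0.512, 0.0357, 0.0918]
tool_rot: [0.769, 0.639, -0.0, 0.0]
ft_force: [-0.1, -3.1, 1.1]
grip_width: 0.011
grip_force: 5.0
0.07272064584508951 1.6312350060389114 1.3860177947423353 [-1.47981184e-01  5.26579544e-01  1.80387004e+00 -9.03738323e-04
  8.10516426e-01  3.74197252e-02]
```

```bash
python3 nudge.py '[[0.0002,0.005,0,-0.07],[0,0,0,0]]'; python3 nudge.py '[[0,0,0,0],[0,0,0,0],[0,0,0,0],[0,0,0,0],[0,0,0,0]]' 0.05; python3 nudge.py '[[0,0,-0.02,0],[0,0,-0.03,0],[0,0,-0.03,0],[0,0,-0.03,0],[-0.03,0,-0.01,0],[-0.03,0,0,0],[-0.03,0,0,0],[0,0,0,0],[0,0,0,0]]' 0.06
python3 - <<'E'
from h import *
import pickle
c=cam("wrist"); t=cam("top"); s=cam("scene"); pickle.dump((c,s,t),open("n3.pkl","wb")); save(c,"pics/w3.png",s=1.4)
E
```

```text
time: 8.43
position: [0.5132, 0.0358, 0.0914]
tool_rot: [0.746, 0.666, -0.002, -0.003]
ft_force: [-4.0, -0.6, 5.8]
grip_width: 0.0111
grip_force: 5.0
time: 8.85
position: [0.5171, 0.0353, 0.0918]
tool_rot: [0.745, 0.667, 0.0, 0.0]
ft_force: [0.0, -0.5, 0.0]
grip_width: 0.0367
grip_force: 0.0
time: 9.6
position: [0.5069, -0.0555, 0.2118]
tool_rot: [0.746, 0.665, 0.0, 0.0]
ft_force: [-0.7, 0.4, 0.4]
grip_width: 0.0599
grip_force: 0.0
```

View pics/w3.png

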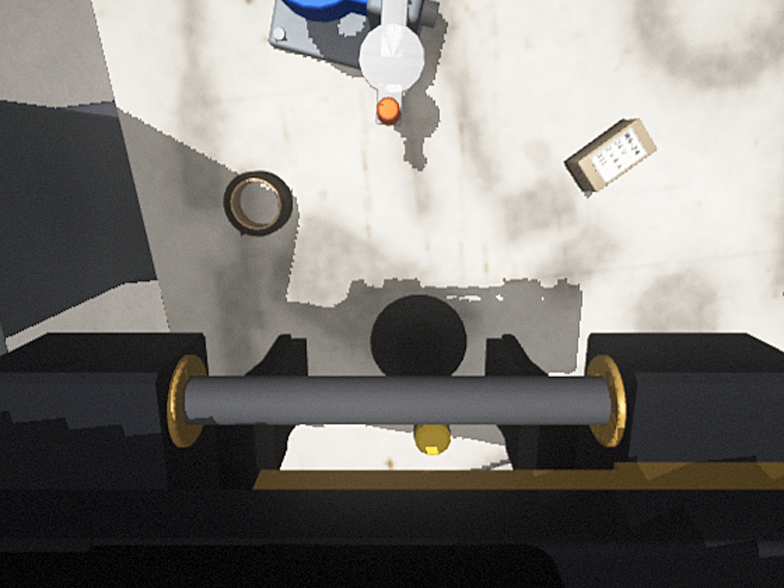

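The cover is fully aside: the knob is at (388,110) and clear of the ring. The handle top is at (432,438) in the 1.4x wrist picture. Now for the handle position.

Run:
```python
from h import *
import pickle
S=pickle.load(open("scene.pkl","rb"));T=pickle.load(open("top.pkl","rb"));W=pickle.load(open("n3.pkl","rb"))[0]
print(tri([ray(S,303.2,181.4),ray(T,355.8,225),ray(W,432/1.4,438/1.4)]))
for c,u,v in((S,303.2,181.4),(T,355.8,225),(W,432/1.4,438/1.4)):print(onz(c,u,v,.158))
k=onz(W,388/1.4,110/1.4,.135);print("knob",k,np.linalg.norm(k[:2]-[.5262,.107]))
h=np.array([.5175,-.139,.086]);o=monitor.get_obs();M=R.from_quat(o["tool_rot"]).as_matrix();print(M.T@(h-o["position"]))
```

```text
(array([ 0.51652955, -0.13984549,  0.15181476]), [np.float64(0.000515762773932712), np.float64(0.0005155969596390392), np.float64(0.0002712486825839948)])
[ 0.51218559 -0.12632988  0.158     ]
[ 0.51477263 -0.13877796  0.158     ]
[ 0.51648844 -0.13647849  0.158     ]
knob [0.51277418 0.03471053 0.135     ] 0.07352564376234128
[-0.08393387  0.02030433  0.12546435]
```

```bash
python3 nudge.py '[[-0.02,0.0045,0,0],[-0.022,0.005,0,0],[-0.022,0.005,0,0],[-0.018,0.0041,0,0],[0,0,0.02,0],[0,0,0.02,0],[0,0,0,0],[0,0,0,0]]'
python3 - <<'E'
from h import *
o=monitor.get_obs();M=R.from_quat(o["tool_rot"]).as_matrix();print(M.T@(np.array([.516,-.139,.086])-o["position"]))
E
```

```text
time: 10.42
position: [0.5155, -0.1364, 0.1708]
tool_rot: [0.745, 0.667, -0.001, -0.002]
ft_force: [0.7, -0.3, 0.3]
grip_width: 0.0598
grip_force: 0.0
[-0.00265794  0.0010765   0.08481586]
```

```bash
python3 nudge.py '[[-0.0025,0.0007,0.02,0],[0,0,0.02,0],[0,0,0.015,0],[0,0,0,0]]'; python3 nudge.py '[[0,0,0.012,0],[0,0,0.01,0],[0,0,0.007,0],[0,0,0,0]]'; python3 nudge.py '[[0,0,0,0],[0,0,0,0],[0,0,0,0],[0,0,0,0],[0,0,0,0],[0,0,0,0],[0,0,0,0],[0,0,0,0],[0,0,0,0],[0,0,0,0]]' 0.0 20
```

```text
time: 10.75
position: [0.5156, -0.139, 0.1153]
tool_rot: [0.745, 0.667, -0.001, -0.002]
ft_force: [-0.6, 1.4, 0.6]
grip_width: 0.0601
grip_force: 0.0
time: 11.08
position: [0.5162, -0.1399, 0.0872]
tool_rot: [0.745, 0.667, -0.0, -0.001]
ft_force: [-0.6, 0.9, 0.2]
grip_width: 0.0603
grip_force: 0.0
time: 11.92
position: [0.5166, -0.1404, 0.0878]
tool_rot: [0.745, 0.667, -0.0, -0.0]
ft_force: [-0.7, -0.3, 1.7]
grip_width: 0.0188
grip_force: 20.0
```

Gripped at 20 N. Lifting straight up.

```bash
python3 nudge.py '[[0,0,-0.005,0],[0,0,-0.01,0],[0,0,-0.015,0],[0,0,-0.015,0],[0,0,-0.015,0],[0,0,-0.015,0],[0,0,-0.015,0],[0,0,-0.015,0],[0,0,-0.015,0],[0,0,-0.015,0],[0,0,-0.015,0],[0,0,-0.01,0],[0,0,-0.005,0],[0,0,0,0],[0,0,0,0],[0,0,0,0]]'
python3 - <<'E'
from h import *
import pickle
c=cam("wrist"); t=cam("top"); s=cam("scene"); pickle.dump((c,s,t),open("n4.pkl","wb"))
o=monitor.get_obs();p=np.array(o["position"]);M=R.from_quat(o["tool_rot"]).as_matrix();print(p)
# expected probe points: bottom .008+lift
for c,n in((s,"s"),(t,"t")):
    for dz in(-.079,-.019,.021,.071): print(n,dz,proj(c,[p[0],p[1],p[2]+dz]))
print(M.T@(np.array([.4827,.1184,p[2]])-p))
im=lambda c,x,y,w,h,W,H:cv2.resize(c["img"][y:y+h,x:x+w],(W,H),interpolation=cv2.INTER_CUBIC)
print(proj(s,[p[0],p[1],p[2]-.05]))
u,v=map(int,proj(s,[p[0],p[1],p[2]-.04]))
a=im(s,u-40,v-50,80,100,400,500)
u,v=map(int,proj(t,[.4827,.1184,.1])); b=im(t,u-30,v-37,60,75,400,500)
cv2.imwrite("pics/m4.png",np.hstack([a,b])[:,:,::-1])
E
```

```text
time: 13.25
position: [0.5159, -0.14, 0.2519]
tool_rot: [0.745, 0.667, -0.0, -0.001]
ft_force: [0.1, -0.4, 0.1]
grip_width: 0.0193
grip_force: 20.0
[ 0.51612294 -0.14015525  0.25185747]
s -0.079 [np.float64(303.8921845656252), np.float64(174.31799696713838)]
s -0.019 [np.float64(304.8463259245466), np.float64(153.6329169578165)]
s 0.021 [np.float64(305.50406140388685), np.float64(139.3736975162623)]
s 0.071 [np.float64(306.3518411216055), np.float64(120.99445933805974)]
t -0.079 [np.float64(357.4573214713882), np.float64(223.3634771698272)]
t -0.019 [np.float64(362.07326649202946), np.float64(218.44514536176547)]
t 0.021 [np.float64(365.45391480773503), np.float64(214.84303353663472)]
t 0.071 [np.float64(370.07407426478403), np.float64(209.92021120787905)]
[ 0.25326035 -0.06186292  0.00029204]
[np.float64(304.34860373928086), np.float64(164.4231663567894)]
```

View pics/m4.png

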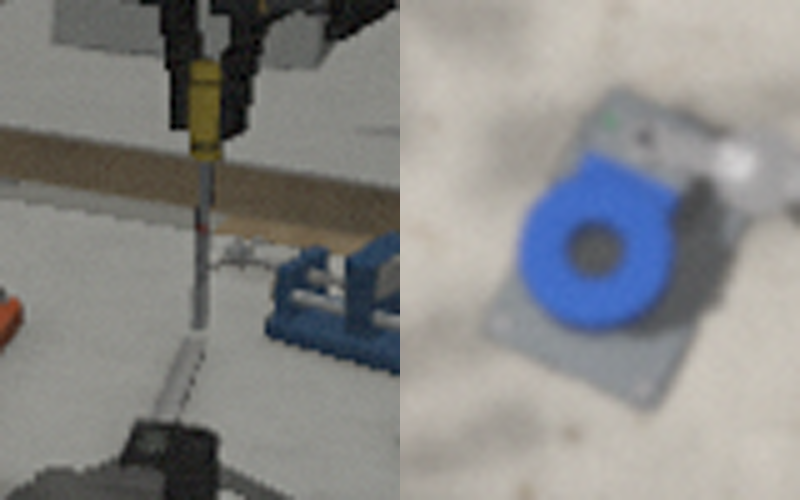

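The probe hangs in the grip with its rod end at about (200,330) and mark at (202,229) in the left crop. The hole is fully clear at (596,250) in the right crop, within 1 px of the estimate. I'll carry the probe over the hole and refine the hole centre by fitting the blue ring.

```bash
python3 nudge.py '[[0.008,-0.002,0,0],[0.015,-0.004,0,0],[0.02,-0.005,0,0],[0.022,-0.005,0,0],[0.022,-0.005,0,0],[0.022,-0.005,0,0],[0.022,-0.006,0,0],[0.022,-0.006,0,0],[0.022,-0.006,0,0],[0.022,-0.005,0,0],[0.022,-0.005,0,0],[0.018,-0.004,0,0],[0.012,-0.003,0,0],[0.004,-0.001,0,0],[0,0,0,0],[0,0,0,0],[0,0,0,0]]'
python3 - <<'E'
from h import *
import pickle
n4=pickle.load(open("n4.pkl","rb"))
c=cam("wrist"); t=cam("top"); s=cam("scene"); pickle.dump((c,s,t),open("n5.pkl","wb"))
o=monitor.get_obs();p=np.array(o["position"]);M=R.from_quat(o["tool_rot"]).as_matrix();print(p,M.T@(np.array([.4827,.1184,p[2]])-p))
# hole in earlier top picture: dark grey pixels enclosed by blue
def hole(cm):
    im=cm["img"].astype(int); b=((im[...,2]-im[...,0]>50)).astype(np.uint8)
    u,v=map(int,proj(cm,[.4827,.1184,.1])); m=np.zeros_like(b); m[v-40:v+40,u-40:u+40]=1; b*=m
    cs,h=cv2.findContours(b,cv2.RETR_CCOMP,cv2.CHAIN_APPROX_NONE)
    for q,hh in zip(cs,h[0]):
        if len(q)>12: print("hole" if hh[3]>=0 else "outer",len(q),cv2.fitEllipse(q))
for nm,cm in(("top4",n4[2]),("scene5",s),("wrist5",c)):
    print(nm,proj(cm,[.4827,.1184,.1])); hole(cm)
u,v=map(int,proj(s,[.4827,.1184,.13])); a=cv2.resize(s["img"][v-50:v+50,u-40:u+40],(400,500),interpolation=cv2.INTER_CUBIC)
b=cv2.resize(c["img"][100:400,160:400],(400,500),interpolation=cv2.INTER_CUBIC); print("a origin",u-40,v-50)
cv2.imwrite("pics/m5.png",np.hstack([a,b])[:,:,::-1])
E
```

```text
time: 14.82
position: [0.483, 0.1175, 0.2527]
tool_rot: [0.745, 0.667, -0.0, 0.0]
ft_force: [0.1, -0.1, 0.0]
grip_width: 0.0194
grip_force: 20.0
[0.4831694  0.11722277 0.25272766] [ 1.11722549e-03 -5.98354811e-04 -1.35933841e-07]
top4 [np.float64(250.43566590425996), np.float64(233.31655341549254)]
outer 69 ((249.4293670654297, 232.249267578125), (22.28676986694336, 25.651681900024414), 24.180564880371094)
hole 23 ((248.78591918945312, 233.10906982421875), (8.085089683532715, 8.831910133361816), 120.04598999023438)
scene5 [np.float64(276.79931811984255), np.float64(243.7102841661905)]
outer 79 ((274.4462890625, 249.79067993164062), (22.24089241027832, 26.933963775634766), 111.50825500488281)
wrist5 [np.float64(283.0515506620242), np.float64(183.57048951489185)]
outer 213 ((285.9526062011719, 176.6363525390625), (59.03440856933594, 69.25137329101562), 102.97657775878906)
hole 65 ((282.5943298339844, 176.08212280273438), (18.488744735717773, 23.50816535949707), 80.48326873779297)
a origin 237 182
```

View pics/m5.png

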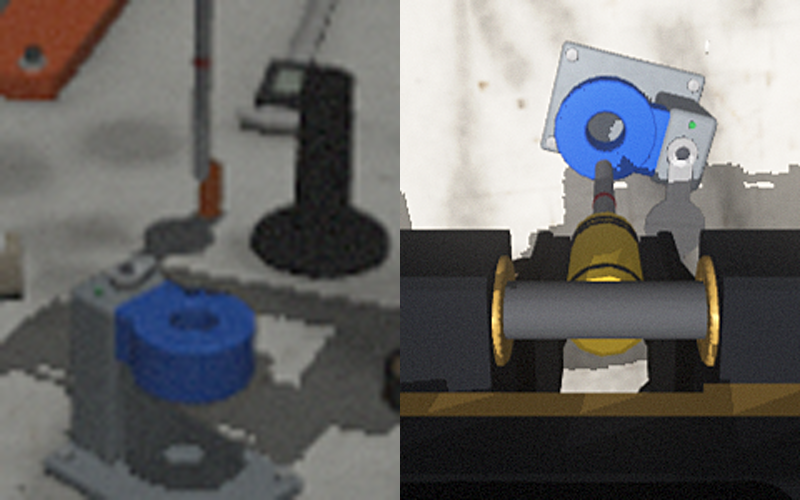

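The wrist view shows the hole at about (283.6,177) px and the rod end at about (282.4,198) px against the blue ring. In the scene view the rod, extended down, lands at u≈276.2 and the hole is at 276.4. I'll fit rim and rod models numerically for the remaining offset.

Run:
```python
from h import *
import pickle
from scipy.optimize import minimize
c,s,t=pickle.load(open("n5.pkl","rb")); t4=pickle.load(open("n4.pkl","rb"))[2]
P=np.array([.4831,.1174,.2524])
th=np.linspace(0,2*np.pi,90)
def circ(cm,x,y,z,r): return np.array([proj(cm,[x+r*np.cos(a),y+r*np.sin(a),z]) for a in th])
def mask(polys,box,k=4):
    x0,y0,x1,y1=box; out=np.ones(((y1-y0)*k,(x1-x0)*k),np.uint8)
    for q in polys:
        m=np.zeros_like(out); cv2.fillPoly(m,[np.round((q+.5-[x0,y0])*k).astype(int)],1); out&=m
    return out
def meas(cm):
    im=cm["img"].astype(int); b=(im[...,2]-im[...,0]>40).astype(np.uint8)
    u,v=map(int,proj(cm,[.4827,.1184,.1])); m=np.zeros_like(b); m[v-40:v+40,u-40:u+40]=1; b*=m
    cs,h=cv2.findContours(b,cv2.RETR_CCOMP,cv2.CHAIN_APPROX_NONE)
    q=max([q for q,hh in zip(cs,h[0]) if hh[3]>=0],key=len); f=np.zeros_like(b); cv2.drawContours(f,[q],-1,1,-1); f&=1-b
    ys,xs=np.nonzero(f); return xs.mean(),ys.mean(),len(xs)
for nm,cm in(("wrist",c),("top",t4)):
    mu=meas(cm); u,v=map(int,mu[:2]); box=(u-40,v-40,u+40,v+40)
    def cost(p,both=True):
        m=mask([circ(cm,p[0],p[1],.1,.011)]+([circ(cm,p[0],p[1],.07,.011)] if both else []),box)
        ys,xs=np.nonzero(m); return np.hypot(xs.mean()/4+box[0]-.5-mu[0],ys.mean()/4+box[1]-.5-mu[1])
    r=minimize(cost,[.4827,.1184],method="Nelder-Mead",options=dict(initial_simplex=[[.4827,.1184],[.4857,.1184],[.4827,.1214]]))
    r2=minimize(lambda p:cost(p,False),[.4827,.1184],method="Nelder-Mead",options=dict(initial_simplex=[[.4827,.1184],[.4857,.1184],[.4827,.1214]]))
    m=mask([circ(cm,*r.x,.1,.011),circ(cm,*r.x,.07,.011)],box)
    print(nm,mu,r.x,r.fun,"model area",m.sum()/16,"toponly",r2.x)
print("cx",c["cx"],"pred rod tip ctr",proj(c,[P[0],P[1],.173]),"mark",proj(c,[P[0],P[1],.233]))
e=circ(c,P[0],P[1],.173,.004);print("tip rows/cols",e.min(0),e.max(0))
im=c["img"].astype(int)
for v in range(186,214,2): print(v,[f"{im[v,u,2]-im[v,u,0]:4d}" for u in range(272,294)])
```

```text
wrist (np.float64(282.86759581881535), np.float64(175.8432055749129), 287) [0.48303616 0.122852  ] 0.002163399937764537 model area 271.9375 toponly [0.48335697 0.12579187]
top (np.float64(248.8421052631579), np.float64(233.21052631578948), 38) [0.48518286 0.12365988] 0.0022942783765194973 model area 41.875 toponly [0.48270395 0.12249513]
cx 282.73135536317324 pred rod tip ctr [np.float64(283.8149440302556), np.float64(202.740168595707)] mark [np.float64(284.11687097510594), np.float64(226.24830672162975)]
tip rows/cols [278.61803286 197.67783217] [289.00921056 207.76794573]
186 [' 170', ' 148', '  92', '  57', '  57', '  65', '  62', '  70', '  67', '  75', '  76', '  80', '  84', '  80', '  86', '  82', '  79', '  77', '  80', '  89', ' 111', ' 145']
188 [' 165', ' 168', ' 164', ' 156', ' 113', '  81', '  69', '  62', '  67', '  71', '  72', '  64', '  74', '  74', '  77', '  73', '  81', ' 103', ' 135', ' 144', ' 173', ' 177']
190 [' 163', ' 162', ' 166', ' 167', ' 169', ' 174', ' 149', ' 149', ' 134', ' 124', '  77', ' 106', ' 125', '  94', '  97', ' 154', ' 172', ' 178', ' 172', 
[... 1314 characters left out ...]
175', ' 192', ' 148', '  24', '  -3', '   1', '   6', '   1', '   6', '   5', '   7', '   4', '  -4', '  17', '  86', '  98', '  95', '  98', '  93', '  82']
208 [' -16', ' -19', ' -17', '  -7', '  -4', '  -1', '   6', '   1', '   4', '   8', '   1', '   2', '   7', '   7', '   7', '  -2', '  10', '   2', '  -1', '  -6', ' -10', ' -12']
210 [' -12', '  -9', '  -7', '  -6', '  -9', '   4', '   1', '   4', '   5', '   5', '   6', '   6', '  11', '   6', '   5', '   7', ' -16', '  -3', '  -6', '  -5', '  -5', '  -7']
212 [' -10', '  -9', '  -9', ' -11', '   0', '   6', '   4', '   6', '   4', '   2', '   6', '   2', '   4', '   3', '   2', '   6', ' -11', ' -17', ' -14', ' -14', ' -15', ' -13']
```

Run:
```python
from h import *
import pickle
c,s,t=pickle.load(open("n5.pkl","rb"))
P=np.array([.4831,.1174,.2524])
im=c["img"].astype(int); d=im[...,2]-im[...,0]
th=np.linspace(0,2*np.pi,90)
for thr in(110,130):
    b=(d[155:195,262:304]<thr).astype(np.uint8)
    n,l,st,ce=cv2.connectedComponentsWithStats(b); k=l[21,20]; q=max(cv2.findContours((l==k).astype(np.uint8),0,1)[0],key=len); e=cv2.fitEllipse(q)
    u,v=e[0][0]+262,e[0][1]+155; print(thr,st[k],(u,v),e[1:],"hole@.1",onz(c,u,v,.1))
x=onz(c,282.7,183,.1); m=np.array([proj(c,[x[0]+.011*np.cos(a),x[1]+.011*np.sin(a),.1]) for a in th]); print("model rim",m.min(0),m.max(0))
# rod tip from wrist: extreme row 195.6, col 282
f=lambda z:(onz(c,282.0,195.6+5.05,z))
for z in(.170,.173,.176): print("tip",z,f(z))
print("handle/rod col further up",[ (v,[u for u in range(268,300) if abs(d[v,u])<25 and im[v,u].min()>0][:1]) for v in(198,204)])
# scene: rod columns by row
si=s["img"].astype(int)
for v in(196,202,208,214,216,218,220): print(v,si[v,270:286].mean(1).astype(int).tolist())
for z in(.1,.173,.233,.25):print(z,proj(s,[.4831,.1174,z]))
```

```text
110 [  9  12  24  24 449] (282.8059616088867, 178.32406997680664) ((22.822826385498047, 23.262250900268555), 80.34295654296875) hole@.1 [0.48303734 0.12349971 0.1       ]
130 [  9  12  25  24 462] (282.7906188964844, 178.38155555725098) ((23.205738067626953, 23.57757568359375), 92.24614715576172) hole@.1 [0.4830165  0.12344597 0.1       ]
model rim [271.24963711 171.64283989] [294.14476866 194.18395251]
tip 0.17 [0.48181175 0.11848306 0.17      ]
tip 0.173 [0.48189814 0.1192006  0.173     ]
tip 0.176 [0.48198454 0.11991815 0.176     ]
handle/rod col further up [(198, [278]), (204, [278])]
196 [133, 135, 135, 134, 135, 126, 59, 65, 68, 106, 139, 133, 130, 133, 133, 127]
202 [132, 135, 134, 137, 129, 101, 64, 63, 80, 120, 133, 134, 132, 131, 130, 132]
208 [114, 120, 124, 128, 125, 99, 72, 82, 80, 116, 128, 130, 125, 124, 117, 103]
214 [119, 124, 122, 131, 127, 106, 73, 77, 69, 55, 85, 116, 135, 137, 138, 138]
216 [133, 135, 135, 134, 132, 107, 73, 78, 73, 51, 58, 96, 141, 139, 135, 138]
218 [136, 135, 137, 133, 136, 137, 118, 61, 56, 57, 60, 96, 140, 137, 139, 139]
220 [136, 136, 138, 136, 136, 132, 102, 48, 57, 53, 56, 94, 140, 137, 134, 136]
0.1 [np.float64(276.8132453653558), np.float64(243.47800720048198)]
0.173 [np.float64(277.39168001187437), np.float64(216.17988654693775)]
0.233 [np.float64(277.89238101474507), np.float64(192.5502570460445)]
0.25 [np.float64(278.03864262104076), np.float64(185.6477193096353)]
```

The ring hole measures about (0.483, 0.123), so the cover had started slightly off zero. The rod end needs about 4 mm more along tool x. I'll correct that, go down to just above the ring, and measure again where the rod end and rim are at nearly the same depth.

```bash
python3 nudge.py '[[0.002,0,0,0],[0.002,0,0.008,0],[0,0,0.015,0],[0,0,0.015,0],[0,0,0.012,0],[0,0,0.006,0],[0,0,0,0],[0,0,0,0],[0,0,0,0],[0,0,0,0]]'
cat > m.py <<'E'
from h import *
import pickle,sys
c=cam("wrist"); s=cam("scene"); pickle.dump((c,s),open(sys.argv[1],"wb"))
o=monitor.get_obs();p=np.array(o["position"]);M=R.from_quat(o["tool_rot"]).as_matrix();print(p,M[:,2].round(4))
zb=p[2]-.0798
print("zb",zb,"hole pred wrist",proj(c,[.483,.1228,.1]),"tip pred",proj(c,[p[0],p[1],zb]))
im=c["img"].astype(int); d=im[...,2]-im[...,0]
u,v=map(int,proj(c,[.483,.1228,.1]))
for vv in range(v-20,v+22,2): print(vv,u-20," ".join(f"{d[vv,x]:4d}" for x in range(u-20,u+21,2)))
A=cv2.resize(im[v-50:v+50,u-40:u+40].astype(np.uint8),(400,500),interpolation=cv2.INTER_CUBIC)
a,b=map(int,proj(s,[.483,.1228,.12])); B=cv2.resize(s["img"][b-25:b+25,a-20:a+20],(400,500),interpolation=cv2.INTER_CUBIC); print("orig",u-40,v-50,a-20,b-25)
cv2.imwrite("pics/m6.png",np.hstack([A,B])[:,:,::-1])
E
python3 m.py n6.pkl
```

```text
time: 15.8
position: [0.4842, 0.1219, 0.1975]
tool_rot: [0.745, 0.667, 0.001, 0.001]
ft_force: [0.7, 0.4, 0.2]
grip_width: 0.0195
grip_force: 20.0
[0.484019   0.12192558 0.19744579] [ 1.6e-03  1.0e-04 -1.0e+00]
zb 0.11764579103159305 hole pred wrist [np.float64(281.76383293081267), np.float64(196.58443340402917)] tip pred [np.float64(283.1956592839802), np.float64(202.65023865368954)]
176 261  159  163  164  161  167  168  167  163  169  169  169  168  174  168  170  167  166  165  171  169  174
178 261  164  162  164  162  165  167  167  170  169  169  173  169  171  168  170  174  175  169  168  172  173
180 261  162  168  165  163  164  166  167  162  170  172  174  171  169  169  171  168  169  176  170  173  172
182 261  160  162  161  163  168  169  170  172  166  135   99  114  131  180  170  173  172  168  174  174  170
184 261  162  165  161  164  174  169  162   92   10    8    9    8    7   17  100  176  172  171  175  173  174
186 261  162  170  166  164  167  151   19    8   12   13   14   11   16   10    6   56  167  175  171  173  171
188 261  169  164  165  171  161  
[... 981 characters left out ...]
3
206 261  169  167  169  171  176  107   67   64    6    5    5   10    6   18   62   77   97   99   98  100   98
208 261  168  164  168  171  169  173   89   85    9    9    5   10    4   -1   92   91   99   99   96   97   95
210 261  172  172  168  176  117   79   94  102    6    6   13    9   10   -2  104   98   97   97   96  100   97
212 261  145  142  143   79   88   90   96  105    7    6    6    8    7    0   96   99   98   97   95   99   97
214 261   87   88   92   90   94   88   93  105    6    8    9    9    6    1   95  100   99  100   94  101   97
216 261   87   92   94   92   89   94   89  101    1  -26  -44  -49  -25    1   92  102   96   96  101   95  101
orig 241 146 256 212
```

View pics/m6.png

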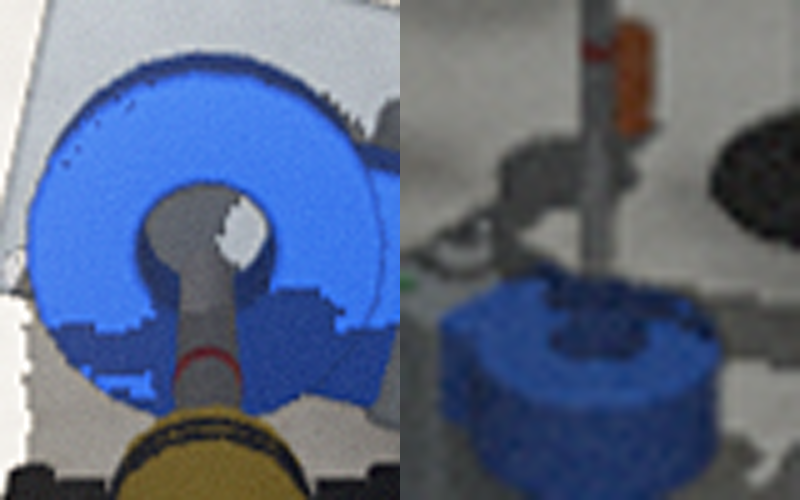

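The picture shows the rod lined up with the hole sideways in both views:

| View | Rod | Hole centre |
|---|---|---|
| Wrist | u 282.2 | (282.2, 195.3) |
| Scene | u 275.7 | (275.7, 245.8) |

What remains is the rod end's row in the wrist view.

Run:
```python
from h import *
import pickle
c,s=pickle.load(open("n6.pkl","rb"))
g=c["img"].astype(int).sum(2)
for v in range(186,214): print(v," ".join(f"{g[v,x]:3d}" for x in range(272,294)))
p=np.array([.4841,.1219,.1975])
for zb in(.115,.1177,.12):
    e=np.array([proj(c,[p[0]+.004*np.cos(a),p[1]+.004*np.sin(a),zb]) for a in np.linspace(0,6.28,60)]);print(zb,"tip",e.min(0),e.max(0))
e=np.array([proj(c,[.483+.011*np.cos(a),.123+.011*np.sin(a),.1]) for a in np.linspace(0,6.28,60)]);print("rim at .483,.123",e.min(0),e.max(0))
g=s["img"].astype(int).sum(2)
for v in range(234,252): print(v," ".join(f"{x:3d}" for x in g[v,264:288]), "B-R",s["img"][v,264:288,2].astype(int).sum()-s["img"][v,264:288,0].astype(int).sum())
```

```text
186 254 262 316 309 307 293 299 296 309 295 301 300 297 304 277 269 246 545 521 336 303 366
187 274 291 317 305 301 311 297 304 297 292 306 294 288 291 266 456 461 534 569 505 337 293
188 297 313 301 301 310 301 284 301 302 295 290 308 297 294 275 540 567 557 548 563 494 332
189 298 302 300 295 301 302 299 316 294 298 302 306 289 270 434 561 564 546 531 543 563 431
190 314 310 299 315 303 295 296 302 287 288 292 300 284 257 544 562 541 534 532 532 533 544
191 315 308 306 308 303 302 292 282 307 284 303 286 273 246 530 571 545 537 532 536 556 569
192 304 299 298 303 297 293 292 303 280 280 308 288 276 229 513 548 544 547 536 528 547 586
193 296 294 310 295 301 304 310 297 293 298 294 269 467 464 551 551 540 531 529 530 550 538
194 304 309 299 303 283 285 279 306 287 293 284 284 398 539 549 550 516 541 542 561 579 423
195 285 295 312 275 296 295 294 298 283 296 281 287 247 524 545 537 535 548 533 550 537 291
196 302 298 295 309 301 307 284 281 305 302 280 273 249 429 541 553 539 539 551 586 407 195
197 249 304 311 289 294 297 290 291 310 301 290 285 254 291 443 557 561 553 565 506 257 
[... 3000 characters left out ...]
5 133 163 240 234 222 215 188  97 154 B-R 1638
246 242 239 231 229 232 239 215 141 159 155 154 170 151 148 148 144 162 237 238 224 244 230 214 204 B-R 1729
247 232 241 229 235 239 243 239 217 178 157 156 164 147 138 125 173 223 236 228 237 213 236 243 218 B-R 1837
248 216 247 240 223 235 239 225 244 238 226 221 249 227 216 214 223 224 237 240 231 230 229 233 217 B-R 2084
249 170 212 239 235 235 234 240 218 233 240 240 236 241 236 219 233 238 235 229 245 229 237 182 214 B-R 2064
250 145 159 210 222 239 227 230 236 226 233 239 230 245 225 215 228 234 241 245 244 218 185 163 233 B-R 1963
251 143 133 169 170 209 237 242 250 242 252 255 258 258 251 263 261 248 215 222 206 182 171 152 201 B-R 1857
```

The rod end is centred at about (282.1,200.8). Dropped to z = 0.1 that is row 195.3, against 195.4 for the hole, so it's centred to within about 1 mm. Lowering 77.5 mm slowly in two parts.

```bash
python3 nudge.py '[[0,0,0.004,0],[0,0,0.007,0],[0,0,0.007,0],[0,0,0.007,0],[0,0,0.007,0],[0,0,0.005,0],[0,0,0.002,0],[0,0,0,0],[0,0,0,0]]'; python3 nudge.py '[[0,0,0.004,0],[0,0,0.007,0],[0,0,0.007,0],[0,0,0.007,0],[0,0,0.007,0],[0,0,0.0045,0],[0,0,0.002,0],[0,0,0,0],[0,0,0,0],[0,0,0,0],[0,0,0,0],[0,0,0,0]]'
python3 - <<'E'
from h import *
import pickle
c=cam("wrist"); s=cam("scene"); pickle.dump((c,s),open("n7.pkl","wb"))
o=monitor.get_obs();p=np.array(o["position"]);M=R.from_quat(o["tool_rot"]).as_matrix();print(p,M[:,2].round(4),np.abs(o["joint_velocities"]).max())
im=c["img"].astype(int); d=im[...,2]-im[...,0]; r=im[...,0]-im[...,2]
u,v=map(int,proj(c,[.4835,.1228,.1])); print("pred hole",proj(c,[.483,.1228,.1]),"mark ctr",proj(c,[p[0],p[1],.1]))
for vv in range(v-26,v+28,2): print(vv,u-26," ".join(f"{d[vv,x]:4d}" for x in range(u-26,u+27,2)))
i=s["img"].astype(int)
print("scene R-G rows"); a,b=map(int,proj(s,[.4835,.1228,.1])); print(a,b)
for vv in range(b-12,b+10): print(vv," ".join(f"{i[vv,x,0]-i[vv,x,1]:3d}/{i[vv,x,2]-i[vv,x,0]:3d}" for x in range(a-6,a+6)))
E
```

```text
time: 16.65
position: [0.4836, 0.1219, 0.1576]
tool_rot: [0.745, 0.667, -0.0, -0.0]
ft_force: [-0.6, 0.5, 0.0]
grip_width: 0.0193
grip_force: 20.0
time: 17.65
position: [0.4837, 0.1219, 0.1196]
tool_rot: [0.745, 0.667, 0.0, 0.0]
ft_force: [-0.3, 0.0, -0.6]
grip_width: 0.0196
grip_force: 20.0
[0.48363729 0.12192186 0.11950631] [ 6.e-04  0.e+00 -1.e+00] 0.0014951434251021698
pred hole [np.float64(282.474931910507), np.float64(224.9186298316208)] mark ctr [np.float64(283.67133581764267), np.float64(226.1713507089793)]
198 257  169  170  169  169  171  173  171  171  172  172  173  176  175  176  172  182  172  170  176  177  174  178  172  173  177  174  172
200 257  167  170  173  175  170  169  169  173  170  175  171  178  172  174  178  176  178  177  176  179  173  177  177  177  178  177  177
202 257  165  170  174  171  175  173  173  172  170  173  176  174  177  176  174  176  178  175  174  178  182  176  177  177  176  177  178
204 257  167  168  169  170  167  172  173  172  172  176  177  179  179  178  182  176  179  179  178  179  178  174  178  174  175  180  175
206 257
[... 4804 characters left out ...]

247 -30/ 94 -28/ 91 -23/ 76 -21/ 74  -9/ 45  24/-31  25/-31  20/-15 -12/ 42  -7/ 33 -10/ 47  -6/ 31
248 -33/ 95 -30/ 87 -34/ 97 -29/ 89 -27/ 82 -19/ 76 -23/ 79 -27/ 82 -28/ 78  -8/ 32 -10/ 38 -12/ 43
249 -32/ 93 -27/ 89 -33/ 95 -29/ 89 -37/100 -33/ 96 -38/102 -32/ 97 -30/ 92 -31/ 83 -24/ 79 -22/ 73
250 -33/ 96 -34/ 99 -32/ 93 -36/ 98 -34/ 97 -30/ 93 -30/ 94 -33/ 97 -32/ 95 -32/ 93 -33/ 97 -34/ 99
251 -29/ 87 -33/ 95 -33/ 97 -30/ 94 -33/ 96 -36/ 98 -38/102 -33/ 97 -35/ 98 -34/ 99 -32/ 99 -33/ 99
252 -21/ 70 -18/ 69 -29/ 83 -26/ 83 -30/ 87 -26/ 83 -30/ 85 -28/ 86 -30/ 92 -30/ 89 -26/ 84 -26/ 84
253 -16/ 59 -20/ 63 -24/ 68 -26/ 73 -20/ 69 -22/ 67 -24/ 72 -27/ 75 -24/ 72 -21/ 70 -18/ 68 -22/ 67
```

The rod is centred in the hole in both views. In the wrist view the rod axis is about (283,223.5) against (283,224.5) for the hole. The red band is at the ring top in the scene view, on rows 245–247 beside the rim, and the arm is still. Handing in.

```bash
python3 -c "
from rig import robot, viewer, monitor
print(robot.hand_in())"
```

```text
the job is handed in; nothing more can be done
None
```

The job is handed in, verdict not shown: the cover is swung aside to about 1.7 rad, and the gripped probe hangs still and upright in the hole, about 1 mm from centre with the red mark level with the ring top by the camera measurements.

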